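Clamp the punching block to the set force

ROBOT

A 6-joint arm with a two-finger parallel gripper is mounted at the origin on a cart in front of the work surface, level with it; the furniture and walls round the work are solid. World frame = base frame: x ahead of the robot, y to its left, z up, the work surface at z = 0. Lengths are in mm, angles in rad, forces in N, time in s.
With the tool pointing down it reaches from about 400 to 925 mm from the base axis. Payload 12.5 kg.
Tool frame: the origin (TCP) lies at the very end of the fingers, on their centre line; the grasp point (between the pads) lies 19 mm behind it (env.tcp_to_grasp is the distance from the TCP to the grasp point, in mm); z points along the fingers, x is the direction in which the jaws open and shut, and the axes are right-handed (so a half turn about z gives the same grasp; the last joint's range is limited). The gripper opens to 95 mm and grips with 3 to 60 N. Pads are 20 mm wide; open, the fingers measure 119 mm over their backs; the gripper's body (75 mm by 180 mm) begins 59 mm behind the grasp point.
Start: joints at [-1.351, 0.491, 1.559, -0, 1.092, -0.106], TCP at [200.065, -592.132, 214.661] pointing down, gripper open.
Joint ranges: [-3.1, 3.1], [-0.84, 2.19], [0.05, 2.79], [-1.13, 4.28], [0.06, 2.93], [-2.69, 2.69]. Speed limits (rad/s): [2.22, 2.22, 2.79, 3.14, 3.14, 3.14].

INTERFACE

Orientations are given as [roll, pitch, yaw] about the fixed x, y, z axes, in that order (R = Rz(yaw) Ry(pitch) Rx(roll)).
In Python, from cell import env, vision, job gives the robot as it stands.
- The arm moves only by the shell command python3 -m pendant 'ROWS' [OPENING]. ROWS is JSON, a list of rows, each a list of 4 numbers: the shift along the tool's x, y, z in mm, then the turn about the tool's z in degrees. In form: [[tx, ty, tz, turn], ...]. A call has 1 to 8 rows; each row is the pose to reach, as a shift and turn from the pose measured when the call began, along the tool's axes at that moment; what a row does not reach only later rows make up. A row lasts 1/8 s, in which the tool goes at most 62.5 mm and 10.7 degrees, less where a joint would pass 70% of its speed; a pose out of reach is approached as far as the arm can. A call with a gripper value outside its range is refused whole. OPENING is the closure, from 0 (fully open) to 1 (shut), set as the call begins (- or left out, the last holds). The fingers move at their own pace and stop on an object; the grip force is fixed at half the most. Time passes only in rows, so rows that repeat a pose let the fingers close. It gives the time, the measured TCP pose, the force and the opening at its end, in the units of the state.
- env.state(): the state, without advancing time (a new reading comes with each control period).
- vision.read_camera(name): name is "side" or "top" or "wrist"; returns a dict with "pixels" (384x512x3 uint8, red, green, blue), "intrinsics" (3x3 intrinsics, pixels), "k1" (the pictures are not rectified: a ray, as slopes to the right and down, at radius r is drawn at 1 + k1 r^2 times it, then the intrinsics apply), "R" (3x3) and "t" (3): a world point X has camera coordinates R X + t; the wrist camera has in their place "tool_from_camera" (4x4, takes a point from camera to tool coordinates, whose origin is the TCP and whose axes are the tool frame's). Camera axes: x right, y down, z forward; pixel columns grow to the right and rows downward; lengths in mm; the calibration is good to about 2 mm. A picture is of the moment at which its call begins: read the wrist's pose just before it. There is no depth.
- job.job_done(): hands the job in, once; it reports no verdict.
Trained networks look in a picture, given as the dict that the camera call returned (one of the last four; its "shot" number tells which), for a name from the list of things; names that differ only in an ending like _2 or _b are one class to them, and where a whole thing is asked for, a point or a joint stands for the part that bears it (a point fixed in the world has none). Each returns a list of dicts, best first, with "confidence" (0 to 1); they miss things now and then, are a little off and sometimes report something else, mostly with a low value. They report only what shows in the picture. A call takes as long as a camera call. They do not tell look-alikes from the thing itself.
- vision.find_in(picture, query): "at" ([x, y, z] in mm, in the coordinates of the camera as it stood for that picture, good to about 4 mm: the middle of the surface that is visible of it).
- vision.regions_of(picture, query): "pixels" (384x512 bool, what is visible of it).
The state is a dict: "t": time; "joints": joint angles; "qvel": joint speeds; "tau": joint torques, N m; "eef_pos": TCP position; "tcp_rot": TCP orientation; "ft_force": force on the tool from outside, world axes, zero at the start; "moment": the same for the moment, N m; "opening": opening from 0.0 (shut) to 1.0 (fully open).
Only numpy, scipy, OpenCV 4.12 (cv2) and the standard library are available. Lean on these libraries where they do the work, as an engineer would, in place of code of your own. Each camera call takes 0.05 s, during which the arm holds its last target.

TASK

Clamp the hardwood block ready for punching: slide it along its channel fully home against the back stop of the swing clamp, then push the clamp's arm round over the block as far as its stop. Then wind the crank clockwise (seen from above) until the sprung tab pops out of the nose of the arm far enough to show its dark line (about 1 cm), stop there (with the tab 2 cm out the block gets crushed), and let go, leaving the other things on the bench where they are.

Things in the scene. Friction and masses are not known exactly. Their poses are not given: they have to be found in the camera images.
- clamp: Swing clamp, bolted down: dark base plate 250x110x8 mm, round post 36 mm across. Origin on the bench under the post axis; z up, -x from the post along the channel to its open front. Plate x -205 to +45 mm. Channel: rails 12 mm tall on the plate, inside faces y +-25.5 mm, x -155 to -70 mm; back stop bar: front face x -75 mm, 20 mm tall.
- block_home (a point): The point where the block's centre lies when the block is fully home: 120 mm in front of the post axis, 27 mm above the bench. Axes as the clamp's. Directly under the screw when the arm is closed.
- block_center (a point): Centre of the hardwood block, 45 x 90 x 38 mm, brown, loose, about 0.12 kg. It lies flat on the base plate (underside 8 mm, top 46 mm above the bench), its 90 mm length (its y axis) along the channel, pulled some way out towards the open front. It slides easily.
- swing_arm (a joint): Angle of the clamp's arm about the post, rad: 0 = closed, over the block, at its stop; grows as it swings aside to the clamp's -y side (counterclockwise from above), to 1.6. Stiff: about 7 to 9 N at the head moves it; it stays where left. The arm is a bar 26 mm wide, 76 to 98 mm above the bench.
- clamp_head (a point): Middle of the arm's round head (40 mm across, 74 to 100 mm above the bench) on the screw axis, 120 mm from the post axis. Its x axis points along the arm to the post, y to the side towards which the arm closes. The nose (30 mm wide, 76 to 98 mm above the bench) reaches 45 mm beyond the screw axis: push the arm shut on the nose's -y side, clear of the crank.
- crank (a joint): Angle of the crank to the arm, rad: grows as it is wound clockwise from above (tightening). At 0 it points along the arm's +y, the side towards which the arm closes. Each turn lowers screw and crank 8 mm. At 0 the pad on the screw's foot (30 mm across) is 6 mm above the block. Turns with 1.5 to 3 N at the knob; stays where left.
- crank_axis (a point): Point on the screw axis, level with the middle of the knob. The crank's hub (26 mm across) ends 14 mm below this point; the flat crank's top lies 21 mm below it; the crank is 14 mm wide and reaches 65 mm from the axis.
- knob (a point): Middle of the crank's upright black knob, 19 mm thick, about 40 mm tall (from 20 mm below this point to 21 mm above it), 55 mm from the screw axis; about 145 mm above the bench. It does not spin on its own; push it round from behind.
- tab (a joint): How far the sprung brass indicator tab (18 mm wide, 10 mm high, a dark line across it 7 to 9 mm from its end) has come out of the nose of the arm, m: 0 = in; it stays in until the pad presses with the set force, then comes out fast, 40 mm per turn of the crank, and stays while the clamp is tight. Wanted: 0.008 to 0.020.
- tab_end (a point): Middle of the outer face of the tab, 87 mm above the bench, flush with the nose (1 mm proud) at tab = 0.
- head_nut (a joint): Lift of the nut in the arm's head, m: 0 until the pad presses on the block with the set force (about 17 N), then 8 mm per turn of the crank, nearly at that force; it throws the tab out five times as far. It ends hard at 0.007.
- whetstone: Whetstone, 42 x 110 x 18 mm, loose on the bench; origin under its centre. To be left alone.
- burr: Brass ring-shaped washer former, 33 mm across, 14 mm high, loose; origin under its centre. To be left alone.
- slicker: Edge tool with a wooden handle, 25 x 160 x 27 mm, loose; origin under its centre. To be left alone.
Not all that is in view belongs to the job. Leave any blue look-alike of the part that bears block_center alone.

How it is judged:
By the outcome, as a careful person would: the job done as asked, in the order asked, and still so for the second after the job is handed in, with the robot touching nothing.
It also fails if it takes over 72 s, if anything falls off the work surface, if the arm or the gripper's body presses on something with over 40 N, if the wrist force passes 120 N, or if a joint passes its speed limit or range.

## Working session

There is one attempt and no reset: what is moved stays moved. The work goes in short steps, Python scripts to look and compute and a shell command to move; the robot and the scene stay as the last step left them, time stands still between calls to the robot, and variables do not carry over. Pictures are saved under pics/ and viewed, and the job is handed in when it is done.

```bash
ls; mkdir -p pics; cat > h.py <<'E'
from cell import env, vision, job
import numpy as np, cv2
from scipy.spatial.transform import Rotation as Ro
def shot(n,save=None):
    s=env.state(); p=vision.read_camera(n)
    if save: cv2.imwrite('pics/'+save,cv2.cvtColor(p['pixels'],cv2.COLOR_RGB2BGR))
    if n=='wrist':
        R=Ro.from_euler('xyz',s['tcp_rot']).as_matrix(); T=np.eye(4);T[:3,:3]=R;T[:3,3]=s['eef_pos']
        W=T@np.array(p['tool_from_camera'])
    else:
        R=np.array(p['R']);t=np.array(p['t']);W=np.eye(4);W[:3,:3]=R.T;W[:3,3]=-R.T@t
    p['W']=W; return p
def pix(p,X):
    c=np.linalg.inv(p['W'])@np.append(X,1); u=c[:2]/c[2]; u=u*(1+p['k1']*(u@u)); K=np.array(p['intrinsics'])
    return (K@np.append(u,1))[:2]
def onz(p,uv,z):
    K=np.array(p['intrinsics']); d=np.linalg.solve(K,np.append(uv,1))[:2]; u=d.copy()
    for _ in range(30): u=d/(1+p['k1']*(u@u))
    r=p['W'][:3,:3]@np.append(u,1); o=p['W'][:3,3]
    return o+r*(z-o[2])/r[2]
def find(p,q,n=3):
    out=[]
    for d in vision.find_in(p,q)[:n]:
        X=(p['W']@np.append(d['at'],1))[:3]; out.append((round(d['confidence'],2),X.round(0).tolist(),pix(p,X).round(0).tolist()))
    return out
E
python3 - <<'E'
from h import *
print(env.state())
for n in ['top','side']:
    p=shot(n,n+'1.png')
    for q in ['clamp','block_center','swing_arm','clamp_head','crank','knob','tab_end','whetstone','burr','slicker']:
        print(n,q,find(p,q))
E
```

```text
pics
{'t': 0.0, 'joints': array([-1.35061030e+00,  4.91561599e-01,  1.55947570e+00,  9.37358352e-06,
        1.09171482e+00, -1.05582900e-01]), 'qvel': array([-2.96492714e-03,  1.74884284e-03, -1.99692746e-03,  7.64178934e-05,
       -7.81534597e-04, -3.50062390e-04]), 'tau': array([-6.02208365e-04, -6.12645435e+01, -2.58185148e+01,  6.92631374e-02,
        4.81900130e-02, -1.38293613e-04]), 'eef_pos': array([ 199.99987396, -591.86069551,  214.05144889]), 'tcp_rot': array([-3.14146219e+00,  1.15213559e-03, -1.24503165e+00]), 'ft_force': array([-0.40016168, -0.42030025, -0.07874181]), 'moment': array([0.0636542 , 0.05128944, 0.02045608]), 'opening': 0.9992059458226892}
top clamp [(0.63, [619.0, 127.0, 10.0], [223.0, 181.0]), (0.36, [592.0, 59.0, 130.0], [248.0, 181.0])]
top block_center [(0.7, [530.0, 143.0, 47.0], [215.0, 212.0]), (0.67, [497.0, -10.0, 36.0], [275.0, 225.0])]
top swing_arm [(0.83, [637.0, 77.0, 100.0], [241.0, 166.0])]
top clamp_head [(0.85, [636.0, 76.0, 100.0], [241.0, 166.0])]
top crank [(0.75, [595.0, 60.0, 127.0], [248.0, 180.0])]
top knob [(0.53, [596.0, 61.0, 
[... 258 characters left out ...]
, [272.0, 192.0]), (0.27, [619.0, 66.0, 94.0], [273.0, 181.0])]
side block_center [(0.88, [533.0, 123.0, 42.0], [236.0, 185.0]), (0.69, [581.0, 65.0, 126.0], [257.0, 172.0]), (0.65, [500.0, -24.0, 33.0], [228.0, 232.0])]
side swing_arm [(0.98, [619.0, 65.0, 93.0], [274.0, 182.0])]
side clamp_head [(0.72, [614.0, 68.0, 97.0], [271.0, 180.0]), (0.34, [422.0, 307.0, 6.0], [193.0, 158.0])]
side crank [(0.55, [581.0, 64.0, 126.0], [257.0, 173.0])]
side knob [(0.82, [583.0, 65.0, 128.0], [258.0, 171.0])]
side tab_end []
side whetstone [(0.62, [484.0, -217.0, 18.0], [228.0, 312.0])]
side burr [(0.65, [484.0, -217.0, 19.0], [228.0, 312.0])]
side slicker [(0.64, [617.0, 346.0, 12.0], [256.0, 144.0])]
```

View pics/top1.png

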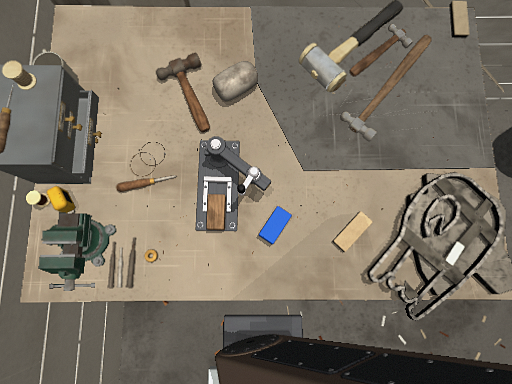

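View pics/side1.png

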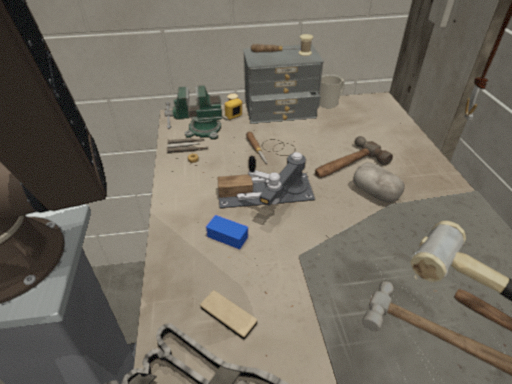

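```bash
python3 - <<'E'
import cv2
a=cv2.imread('pics/top1.png')[130:270,170:330]; cv2.imwrite('pics/topc1.png',cv2.resize(a,None,fx=5,fy=5,interpolation=cv2.INTER_CUBIC)[:600])
a=cv2.imread('pics/side1.png')[120:260,190:340]; cv2.imwrite('pics/sidec1.png',cv2.resize(a,None,fx=4,fy=4,interpolation=cv2.INTER_CUBIC))
E
```

```text
(no output)
```

View pics/topc1.png

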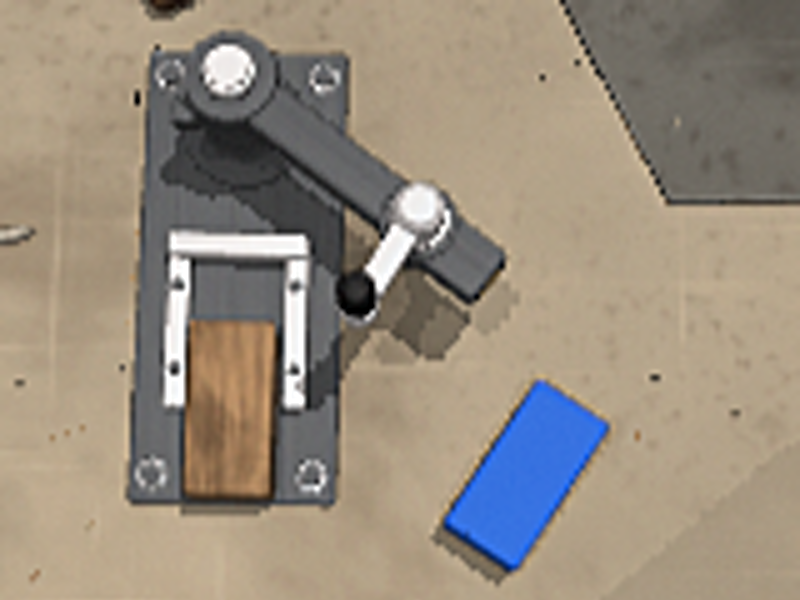

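View pics/sidec1.png

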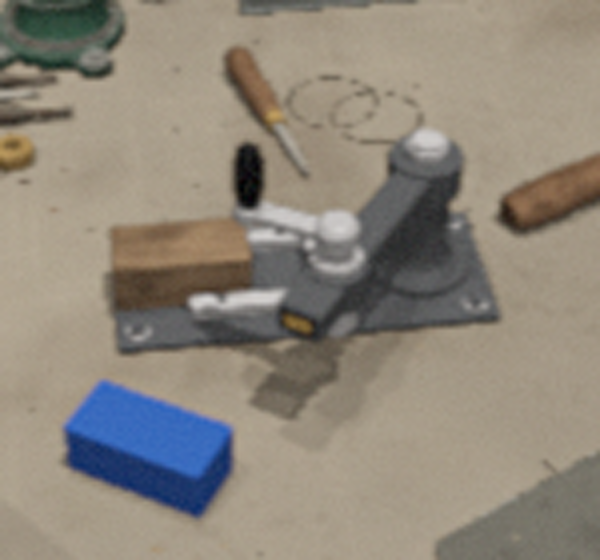

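The brown block is at top (216,212) and side (236,185). The blue look-alike is at top (275,225) and side (228,232). The brown block lies in the channel, so it is the one I want. The arm is open to the clamp's -y side, with the crank knob at top (241,189).

```bash
cat >> h.py <<'E'
def fitclamp(p,uvs,locs):
    A=np.array([onz(p,uv,l[2]) for uv,l in zip(uvs,locs)]); L=np.array(locs,float)
    a=A[:,:2].mean(0);b=L[:,:2].mean(0)
    z=((A[:,0]-a[0])+1j*(A[:,1]-a[1]));w=(L[:,0]-b[0])+1j*(L[:,1]-b[1])
    th=np.angle((z*w.conj()).sum()); c=np.cos(th);s=np.sin(th);R=np.array([[c,-s],[s,c]])
    o=a-R@b; print('clamp',o,th,'res',((A[:,:2]-(L[:,:2]@R.T+o))).round(1).tolist()); return o,th,R
E
python3 - <<'E'
from h import *
f=lambda x,y:(170+x/5-.4,130+y/5-.4)
p=shot('top')
# -x clamp is toward image bottom => clamp +x toward image top(world +x)
o,th,R=fitclamp(p,[f(148,52),f(350,52),f(128,503),f(335,503)],[(45,55,8),(45,-55,8),(-205,55,8),(-205,-55,8)])
# block top corners
B=np.array([onz(p,f(*c),46)[:2] for c in [(189,320),(276,320),(183,497),(271,497)]])
print(B.round(0).tolist(),((B-o)@R).round(1).tolist())
C=[onz(p,f(420,202),z)[:2] for z in (125,135)]; print('hub', C, [((c-o)@R).round(1) for c in C])
k=onz(p,f(356,295),165)[:2]; print('knob',k,(k-o)@R)
n=[onz(p,f(*c),98)[:2] for c in [(505,262),(472,302)]]; print('nose',n,[((c-o)@R).round(1) for c in n])
n=[onz(p,f(228,68),z)[:2] for z in (110,120)]; print('post',n,[((c-o)@R).round(1) for c in n])
g=f  # side
q=shot('side'); h=lambda x,y:(190+x/4-.4,120+y/4-.4)
fitclamp(q,[h(120,350),h(497,318),h(468,212)],[(-205,-55,8),(45,-55,8),(45,55,8)])
for c in [(112,228),(245,222),(250,257),(118,272)]:
    X=onz(q,h(*c),46)[:2];print(X.round(0),((X-o)@R).round(1))
for X in [(-120,0,27)]: print('home',R@X[:2]+o)
E
```

```text
clamp [691.60523859 140.56289989] -0.017097271095863474 res [[-1.7, 0.3], [0.5, -1.1], [-0.2, -0.3], [1.4, 1.1]]
[[578.0, 165.0], [578.0, 120.0], [487.0, 165.0], [487.0, 121.0]] [[-114.2, 22.0], [-113.4, -22.7], [-205.1, 21.4], [-204.5, -23.0]]
hub [array([619.91799257,  46.29894635]), array([617.29966506,  46.40007082])] [array([-70.1, -95.5]), array([-72.7, -95.4])]
knob [566.28103244  75.57077586] [-124.19475559  -67.12522266]
nose [array([596.67590728,   4.44310955]), array([576.6798861 ,  20.77662721])] [array([ -92.6, -137.7]), array([-112.9, -121.7])]
post [array([691.85130839, 140.54483136]), array([688.43075714, 139.53240454])] [array([ 0.2, -0. ]), array([-3.2, -1.1])]
clamp [689.67094808 136.02993675] -0.024655113795497997 res [[3.6, -0.4], [-4.2, 0.7], [0.6, -0.3]]
[489. 161.] [-202.5   17.4]
[576. 155.] [-115.7   12.3]
[575. 119.] [-116.5  -23.3]
[490. 117.] [-200.7  -27.1]
home [571.62277717 142.61447247]
```

```bash
cat >> h.py <<'E'
def rows(targets,yaw=None):
    s=env.state();R=Ro.from_euler('xyz',s['tcp_rot']).as_matrix();p=np.array(s['eef_pos'])
    print('pose',p.round(1),np.round(s['tcp_rot'],3),'t',s['t'])
    for T in targets:
        d=R.T@(np.array(T[:3],float)-p); y=T[3] if len(T)>3 else 0
        turn=-np.degrees((y-s['tcp_rot'][2]+np.pi)%(2*np.pi)-np.pi)
        print([*d.round(0).astype(int).tolist(),round(float(turn),1)])
E
python3 - <<'E'
from h import *
rows([(450,-250,214,-.02),(455,141,214,-.02)])
E
```

```text
pose [ 200.1 -592.1  214.7] [ 3.142 -0.    -1.245] t 1.2
[-244, -346, 1, -70.2]
[-613, -476, 1, -70.2]
```

```bash
python3 -m pendant '[[-35,-50,0,-10],[-70,-99,0,-20],[-105,-148,0,-30],[-140,-197,0,-40],[-175,-246,0,-50],[-210,-297,0,-60],[-244,-346,0,-70],[-293,-364,0,-70.2]]' 1; python3 - <<'E'
from h import *
rows([(455,141,214,-.02),(455,141,80,-.02)])
E
```

```text
t: 2.2
eef_pos: [452.7, -196.4, 214.5]
tcp_rot: [3.141, -0.001, -0.016]
ft_force: [1.0, 0.3, -0.2]
opening: 0.214
pose [ 452.7 -196.4  214.5] [ 3.141e+00 -1.000e-03 -1.600e-02] t 2.2
[-3, -337, 0, 0.2]
[-3, -337, 134, 0.2]
```

```bash
python3 -m pendant '[[0,-60,0,0],[0,-120,0,0],[0,-180,0,0],[0,-240,0,0],[0,-300,0,0],[0,-337,0,0],[0,-337,0,0]]' 1; python3 - <<'E'
from h import *
p=shot('wrist','w1.png')
for q in ['block_center','knob','crank_axis','clamp_head','tab_end']: print(q,find(p,q))
print(env.state()['eef_pos'])
E
```

```text
t: 3.08
eef_pos: [458.0, 142.6, 214.4]
tcp_rot: [3.141, -0.001, -0.013]
ft_force: [-0.1, 0.1, -1.0]
opening: 0.004
block_center [(0.59, [537.0, 146.0, 48.0], [333.0, 179.0])]
knob [(0.67, [573.0, 83.0, 132.0], [392.0, 270.0])]
crank_axis [(0.7, [570.0, 84.0, 126.0], [387.0, 266.0])]
clamp_head [(0.85, [651.0, 93.0, 103.0], [466.0, 245.0])]
tab_end []
[458.31301591 139.63164425 214.45032134]
```

View pics/w1.png

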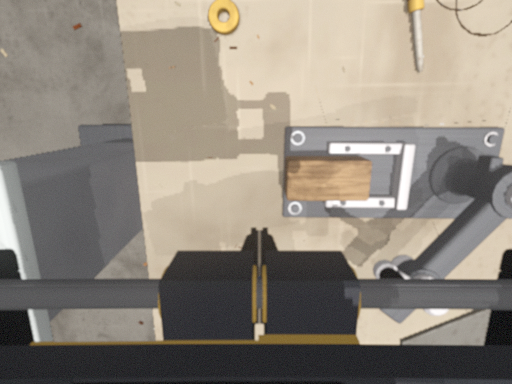

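The wrist view shows the brown block from (287,157) to (370,200), its front level with the plate's front edge at x≈285. The back stop is at x≈402.

```bash
python3 - <<'E'
from h import *
p=shot('wrist')
for uv in [(287,157),(288,200),(370,159),(370,201)]: print(onz(p,uv,46).round(1))
o,th,R=fitclamp(p,[(286,126),(503,126),(283,217)],[(-205,55,8),(45,55,8),(-205,-55,8)])
print(R@(-75,0)+o, onz(p,(401,170),28))
rows([(458,141,80,-.02),(458,141,20,-.02)])
E
```

```text
[488.4 167.1  46. ]
[489.8 120.   46. ]
[575.8 163.3  46. ]
[579.2 117.3  46. ]
clamp [692.11972073 138.27887353] -0.020032141693259845 res [[2.1, -0.1], [-3.1, -0.4], [1.1, 0.5]]
[617.13476848 139.78118367] [617.32432773 147.61336588  28.        ]
pose [458.4 139.7 214.5] [ 3.141e+00 -1.000e-03 -1.800e-02] t 3.425
[-1, -1, 134, 0.1]
[-1, -1, 194, 0.1]
```

```bash
python3 -m pendant '[[-1,-2,60,0],[-1,-2,120,0],[-1,-2,170,0],[-1,-2,194,0],[8,-2,194,0],[8,-2,194,0]]' 1; python3 -m pendant '[[8,0,0,0],[16,0,0,0],[24,0,0,0],[32,0,0,0],[32,0,0,0]]' 1
```

```text
t: 4.18
eef_pos: [468.0, 141.3, 21.4]
tcp_rot: [3.142, -0.003, -0.018]
ft_force: [-0.3, -0.4, 0.1]
opening: 0.004
t: 4.8
eef_pos: [500.9, 140.7, 21.5]
tcp_rot: [-3.142, -0.004, -0.018]
ft_force: [0.2, -0.1, 0.4]
opening: 0.004
```

```bash
python3 -m pendant '[[4,0,0,0],[8,0,0,0],[11,0,0,0],[11,0,0,0]]' 1; python3 -m pendant '[[2,0,0,0],[4,0,0,0],[4,0,0,0]]' 1
```

```text
t: 5.3
eef_pos: [512.2, 140.5, 21.5]
tcp_rot: [-3.141, -0.004, -0.019]
ft_force: [0.0, 0.0, 0.1]
opening: 0.004
t: 5.68
eef_pos: [516.4, 140.4, 21.5]
tcp_rot: [-3.141, -0.005, -0.019]
ft_force: [-0.7, 0.0, -0.6]
opening: 0.003
```

```bash
python3 - <<'E'
from h import *
for n in ['wrist','top']:shot(n,n+'2.png')
a=cv2.imread('pics/top2.png')[130:250,170:330]; cv2.imwrite('pics/topc2.png',cv2.resize(a,None,fx=5,fy=5,interpolation=cv2.INTER_CUBIC))
E
```

```text
(no output)
```

View pics/wrist2.png

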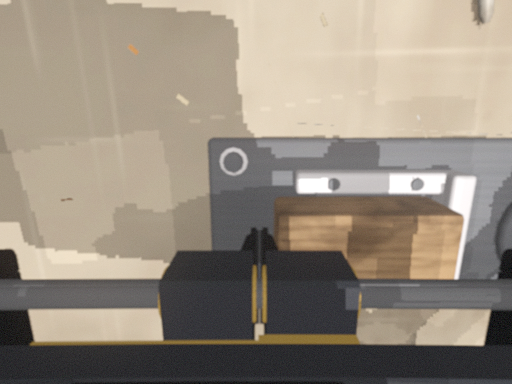

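View pics/topc2.png

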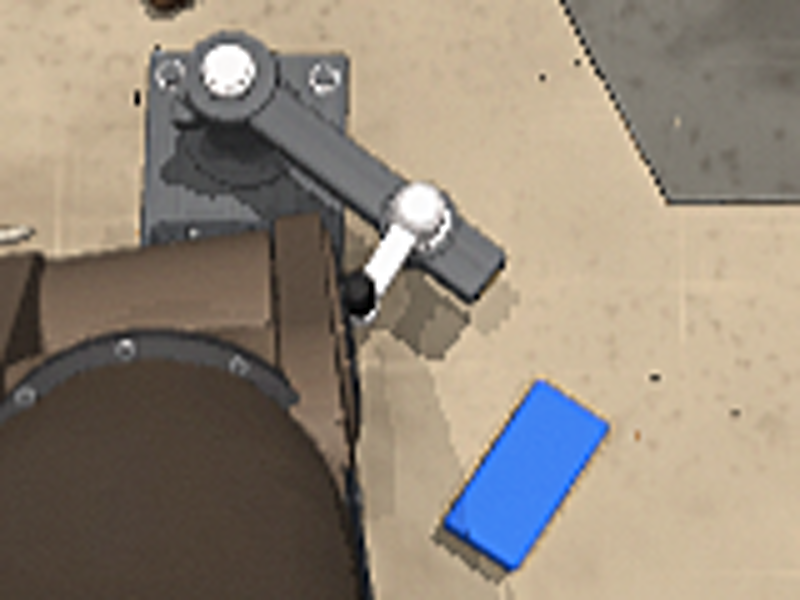

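The wrist view shows the block's far end (~460,215) almost at the stop bar (~460,180). I'll push in until force builds.

```bash
python3 -m pendant '[[1,0,0,0],[2,0,0,0],[2,0,0,0]]' 1;python3 -m pendant '[[1,0,0,0],[2,0,0,0],[2,0,0,0]]' 1
```

```text
t: 6.15
eef_pos: [518.1, 140.4, 21.5]
tcp_rot: [-3.141, -0.004, -0.019]
ft_force: [-1.9, -0.7, -0.7]
opening: 0.006
t: 6.52
eef_pos: [518.2, 140.3, 21.5]
tcp_rot: [3.141, -0.0, -0.018]
ft_force: [-10.3, 0.9, 6.3]
opening: 0.002
```

```bash
python3 -m pendant '[[-20,0,0,0],[-38,0,0,0],[-38,0,-60,0],[-38,0,-120,0],[-38,0,-180,0],[-38,0,-194,0],[-38,0,-194,0]]' 1; python3 - <<'E'
from h import *
p=shot('wrist','w3.png')
rows([(640,-8,214,-.02),(640,-8,80,-.02)])
E
```

```text
t: 7.4
eef_pos: [480.4, 141.1, 215.8]
tcp_rot: [3.142, -0.002, -0.018]
ft_force: [-0.7, -0.1, 0.1]
opening: 0.006
pose [480.  141.  214.6] [ 3.141  0.    -0.019] t 7.45
[163, 146, 1, 0.1]
[163, 146, 135, 0.1]
```

View pics/w3.png

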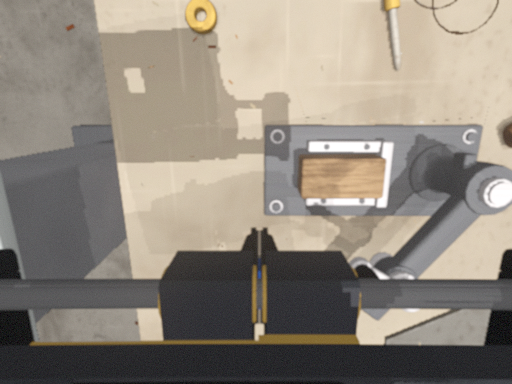

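The block (300–384, 157–198) is flush against the stop. Next is the nose of the arm.

```bash
python3 -m pendant '[[40,36,0,0],[80,72,0,0],[120,110,0,0],[163,146,0,0],[163,146,60,0],[163,146,110,0],[163,146,134,0],[163,146,134,0]]' 1; python3 - <<'E'
from h import *
shot('side','s3.png')
a=cv2.imread('pics/s3.png')[120:260,190:340]; cv2.imwrite('pics/sc3.png',cv2.resize(a,None,fx=4,fy=4,interpolation=cv2.INTER_CUBIC))
def P(a,l,r=150):
    c=np.array([-r*np.cos(a)-l*np.sin(a)*-1*-1*-1, 0])
    v=np.array([-r,-l]); ro=lambda t:np.array([[np.cos(t),-np.sin(t)],[np.sin(t),np.cos(t)]])
    return [*(np.array([691.5,139.5])+ro(a-.02)@v),80,-.02]
rows([P(a,l) for a,l in [(.93,30),(.8,30),(.7,30),(.6,30),(.5,29),(.4,28),(.3,27),(.2,27),(.1,26),(.05,26),(0,25),(-.02,25)]])
E
```

```text
t: 8.45
eef_pos: [638.4, -7.9, 76.7]
tcp_rot: [-3.141, 0.007, -0.019]
ft_force: [0.2, -0.0, 0.5]
opening: 0.007
pose [639.4  -8.   78.7] [ 3.141  0.004 -0.019] t 8.5
[-16, -10, -1, 0.1]
[-34, -20, -1, 0.1]
[-46, -29, -1, 0.1]
[-58, -39, -1, 0.1]
[-69, -51, -1, 0.1]
[-78, -64, -1, 0.1]
[-86, -78, -1, 0.1]
[-92, -92, -1, 0.1]
[-97, -108, -1, 0.1]
[-99, -115, -1, 0.1]
[-101, -124, -1, 0.1]
[-101, -127, -1, 0.1]
```

View pics/sc3.png

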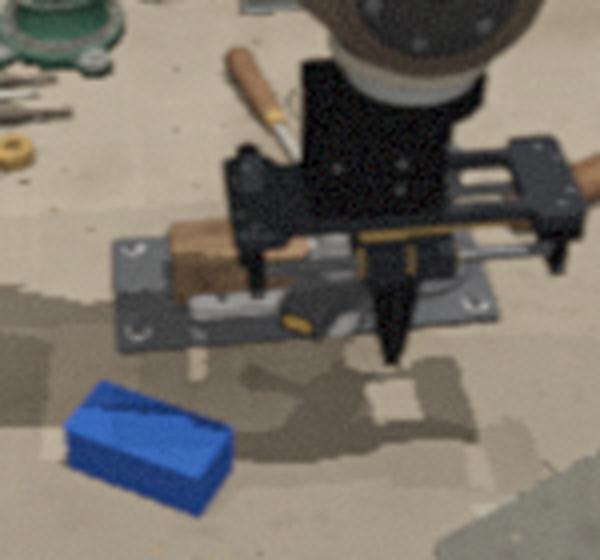

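The closed fingers are beside the nose, on its -y side, with clearance. Now I push the arm round.

```bash
python3 -m pendant '[[-8,-5,0,0],[-16,-10,0,0],[-25,-15,0,0],[-34,-20,0,0],[-40,-24,0,0],[-46,-29,0,0]]' 1;  python3 - <<'E'
from h import *
print(env.state()['eef_pos'],env.state()['ft_force'])
shot('side','s4.png')
a=cv2.imread('pics/s4.png')[120:260,190:340]; cv2.imwrite('pics/sc4.png',cv2.resize(a,None,fx=4,fy=4,interpolation=cv2.INTER_CUBIC))
E
```

```text
t: 9.25
eef_pos: [595.3, 22.0, 80.0]
tcp_rot: [3.141, -0.001, -0.019]
ft_force: [7.9, -2.0, -2.7]
opening: 0.005
[595.3194671   21.96545268  80.02840226] [ 7.86208621 -1.96344264 -2.66982349]
```

View pics/sc4.png

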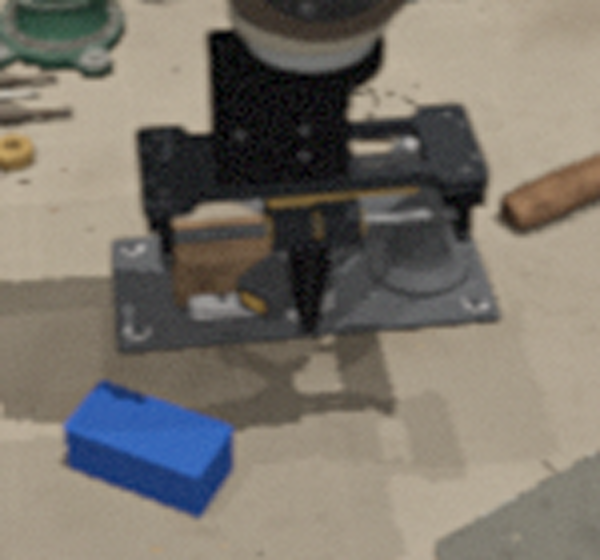

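```bash
python3 -m pendant '[[-7,-5,0,0],[-13,-9,0,0],[-19,-15,0,0],[-24,-21,0,0],[-29,-27,0,0],[-33,-34,0,0],[-37,-41,0,0],[-41,-48,0,0]]' 1;  python3 -m pendant '[[-3,-7,0,0],[-6,-14,0,0],[-9,-22,0,0],[-11,-30,0,0],[-11,-30,0,0]]' 1; python3 - <<'E'
from h import *
shot('side','s5.png')
a=cv2.imread('pics/s5.png')[120:260,190:340]; cv2.imwrite('pics/sc5.png',cv2.resize(a,None,fx=4,fy=4,interpolation=cv2.INTER_CUBIC))
shot('wrist','w5.png')
E
```

```text
t: 10.3
eef_pos: [555.7, 71.3, 81.1]
tcp_rot: [3.141, -0.006, -0.018]
ft_force: [7.3, -4.8, 0.4]
opening: 0.005
t: 10.92
eef_pos: [545.2, 101.8, 81.7]
tcp_rot: [3.141, -0.007, -0.017]
ft_force: [0.7, -0.3, 0.4]
opening: 0.001
```

View pics/sc5.png

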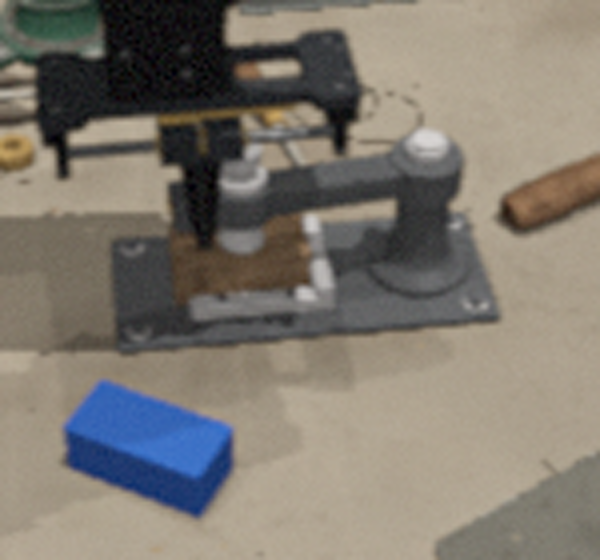

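View pics/w5.png

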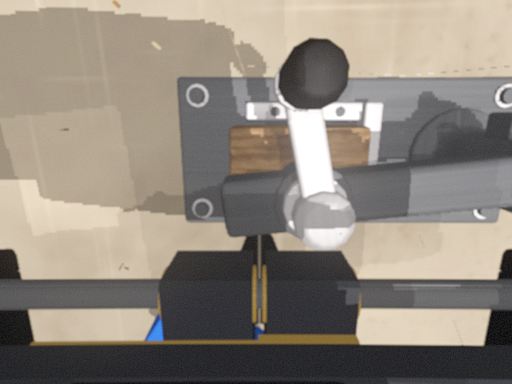

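The arm is nearly over the block: the nose still slants slightly in the wrist view, ending at (225,205). I'll continue to the stop.

```bash
python3 -m pendant '[[-1,-5,1,0],[-1,-9,1,0],[-1,-13,1,0],[-1,-13,1,0]]' 1; python3 -m pendant '[[0,-2,1,0],[0,-4,1,0],[0,-4,1,0]]' 1
```

```text
t: 11.52
eef_pos: [543.5, 114.5, 80.6]
tcp_rot: [3.141, -0.005, -0.018]
ft_force: [-1.7, -2.8, 1.1]
opening: 0.004
t: 11.9
eef_pos: [543.4, 118.1, 79.8]
tcp_rot: [3.14, -0.005, -0.018]
ft_force: [-0.4, -6.6, 4.2]
opening: 0.006
```

```bash
python3 -m pendant '[[0,-1,0,0],[0,-2,0,0],[0,-2,0,0]]' 1; python3 -m pendant '[[0,-1,0,0],[0,-2,0,0],[0,-2,0,0]]' 1
```

```text
t: 12.28
eef_pos: [543.3, 118.2, 79.9]
tcp_rot: [3.137, -0.004, -0.017]
ft_force: [-0.2, -18.1, 3.5]
opening: 0.002
t: 12.65
eef_pos: [543.3, 118.2, 79.9]
tcp_rot: [3.135, -0.004, -0.017]
ft_force: [-0.8, -20.2, 1.6]
opening: 0.006
```

At the stop: there was no motion while the force rose to 20 N. I'll back off and look.

```bash
python3 -m pendant '[[0,10,0,0],[0,20,0,0],[-40,20,-55,0],[-70,20,-110,0],[-70,20,-150,0],[-70,10,-150,0],[-70,10,-150,0]]' 1; python3 - <<'E'
from h import *
p=shot('wrist','w6.png')
for q in ['knob','crank_axis','clamp_head','tab_end','crank']: print(q,find(p,q))
shot('side','s6.png');shot('top','t6.png')
a=cv2.imread('pics/s6.png')[120:260,190:340]; cv2.imwrite('pics/sc6.png',cv2.resize(a,None,fx=4,fy=4,interpolation=cv2.INTER_CUBIC))
a=cv2.imread('pics/t6.png')[130:250,170:330]; cv2.imwrite('pics/tc6.png',cv2.resize(a,None,fx=5,fy=5,interpolation=cv2.INTER_CUBIC))
E
```

```text
t: 13.52
eef_pos: [472.3, 110.7, 229.2]
tcp_rot: [3.135, -0.004, -0.016]
ft_force: [-0.1, -0.4, -0.3]
opening: 0.002
knob [(0.79, [566.0, 180.0, 134.0], [375.0, 114.0])]
crank_axis [(0.89, [566.0, 180.0, 127.0], [372.0, 114.0])]
clamp_head [(0.41, [600.0, 155.0, 21.0], [368.0, 135.0])]
tab_end [(0.48, [579.0, 152.0, 106.0], [376.0, 147.0])]
crank [(0.87, [565.0, 179.0, 129.0], [371.0, 116.0])]
```

View pics/w6.png

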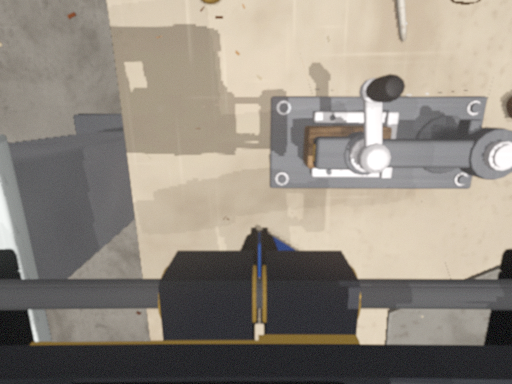

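View pics/sc6.png

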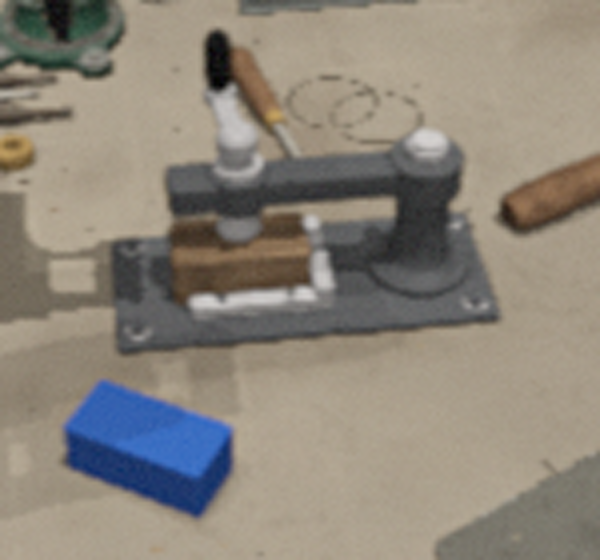

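View pics/tc6.png

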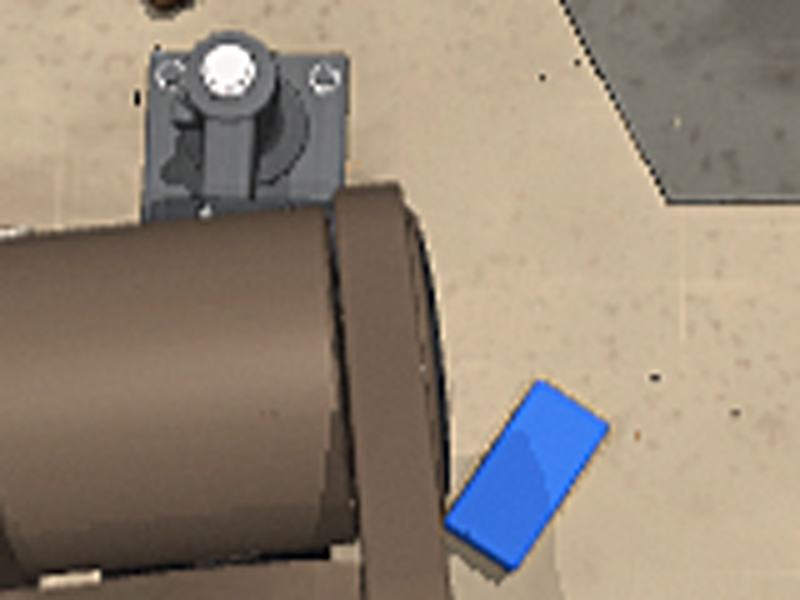

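The arm is straight along the clamp, and the crank points to +y with the knob top at wrist (390,87). I'll measure the axis and knob.

```bash
python3 - <<'E'
from h import *
p=shot('wrist')
a=p['pixels'][60:220,260:512][...,::-1]; cv2.imwrite('pics/wc6.png',cv2.resize(a,None,fx=3,fy=3,interpolation=cv2.INTER_CUBIC))
for uv,z in [((376,158),131),((390,86),166),((490,157),115),((318,138),98),((316,170),98)]: print(uv,onz(p,uv,z).round(1))
print(env.state()['t'])
E
```

```text
(376, 158) [571.1 144.5 131. ]
(390, 86) [563.8 199.  166. ]
(490, 157) [676.2 140.9 115. ]
(318, 138) [528.3 159.   98. ]
(316, 170) [527.4 129.2  98. ]
13.975
```

View pics/wc6.png

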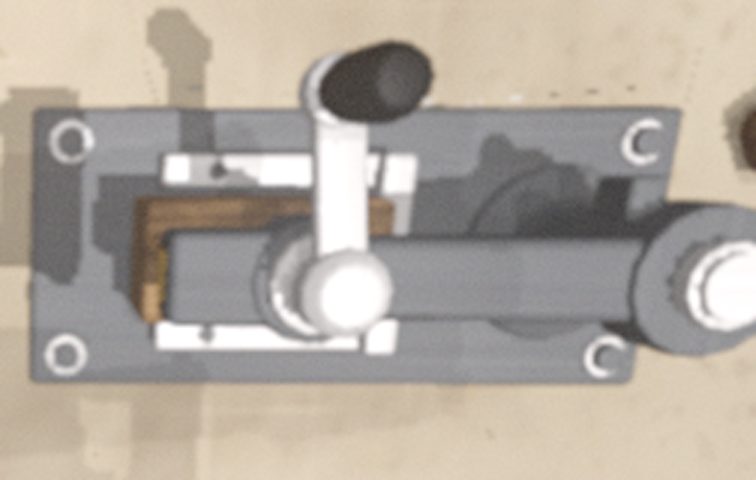

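```bash
cat >> h.py <<'E'
C=np.array([571.3,143.0])
def circ(phis,z=135,r=55):
    rows([[C[0]+r*np.cos(np.radians(f)),C[1]+r*np.sin(np.radians(f)),z,-.018] for f in phis])
E
python3 - <<'E'
from h import *
circ([132],215); circ([132],135)
E
```

```text
pose [472.6 110.3 229.3] [ 3.135e+00 -3.000e-03 -1.700e-02] t 13.975
[61, -75, 14, 0.0]
pose [472.6 110.3 229.3] [ 3.135e+00 -3.000e-03 -1.700e-02] t 13.975
[60, -75, 94, 0.0]
```

```bash
python3 -m pendant '[[30,-38,0,0],[60,-75,14,0],[60,-75,60,0],[60,-75,94,0],[60,-75,94,0]]' 1; python3 - <<'E'
from h import *
circ(range(124,64,-8))
shot('wrist','w7.png')
E
```

```text
t: 14.6
eef_pos: [533.2, 183.3, 133.1]
tcp_rot: [3.134, 0.001, -0.017]
ft_force: [0.8, 0.4, 0.2]
opening: 0.004
pose [533.2 183.3 133.1] [ 3.134e+00  1.000e-03 -1.700e-02] t 14.6
[7, -5, -2, 0.0]
[14, -9, -2, 0.0]
[21, -12, -2, 0.0]
[28, -14, -2, 0.0]
[36, -15, -2, 0.0]
[44, -15, -2, 0.0]
[51, -14, -2, 0.0]
[59, -12, -2, 0.0]
```

View pics/w7.png

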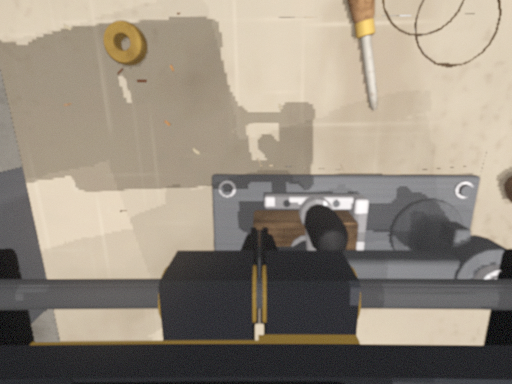

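The fingers are just behind the knob: fingertip at (260,235), knob at (327,230). I'll start winding.

```bash
python3 -m pendant '[[7,-5,-2,0],[14,-9,-2,0],[21,-12,-2,0],[28,-14,-2,0],[36,-15,-2,0],[44,-15,-2,0],[51,-14,-2,0],[59,-12,-2,0]]' 1; python3 - <<'E'
from h import *
circ(range(58,-36,-12))
shot('wrist','w8.png')
E
```

```text
t: 15.65
eef_pos: [593.4, 194.2, 136.6]
tcp_rot: [3.134, -0.001, -0.017]
ft_force: [-4.3, -4.3, -0.5]
opening: 0.005
pose [593.4 194.2 136.6] [ 3.134e+00 -1.000e-03 -1.700e-02] t 15.65
[7, 4, 2, 0.0]
[16, 11, 2, 0.0]
[24, 20, 2, 0.0]
[29, 30, 2, 0.0]
[33, 41, 2, 0.0]
[34, 53, 2, 0.0]
[32, 64, 2, 0.0]
[29, 75, 2, 0.0]
```

View pics/w8.png

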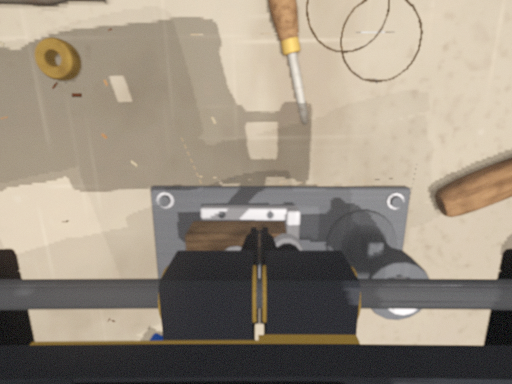

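```bash
python3 -m pendant '[[7,4,2,0],[16,11,2,0],[24,20,2,0],[29,30,2,0],[33,41,2,0],[34,53,2,0]]' 1; python3 - <<'E'
from h import *
circ(range(-14,-110,-12),134)
shot('wrist','w9.png');shot('side','s9.png')
a=cv2.imread('pics/s9.png')[100:240,190:340]; cv2.imwrite('pics/sc9.png',cv2.resize(a,None,fx=4,fy=4,interpolation=cv2.INTER_CUBIC))
E
```

```text
t: 16.45
eef_pos: [627.4, 139.6, 135.1]
tcp_rot: [3.134, -0.001, -0.018]
ft_force: [-1.2, 2.1, 0.6]
opening: 0.002
pose [627.4 139.6 135.1] [ 3.134e+00 -1.000e-03 -1.800e-02] t 16.45
[-3, 10, 1, 0.0]
[-6, 21, 1, 0.0]
[-12, 31, 1, 0.0]
[-20, 39, 1, 0.0]
[-30, 46, 1, 0.0]
[-40, 50, 1, 0.0]
[-51, 52, 1, 0.0]
[-63, 52, 1, 0.0]
```

View pics/w9.png

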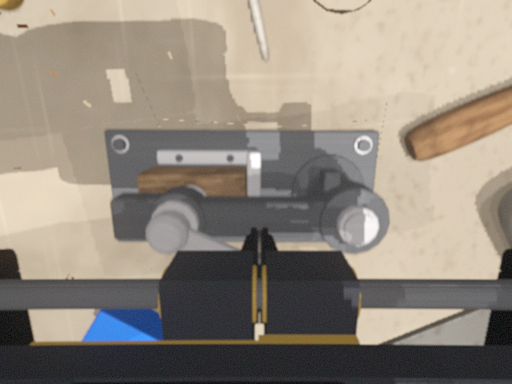

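View pics/sc9.png

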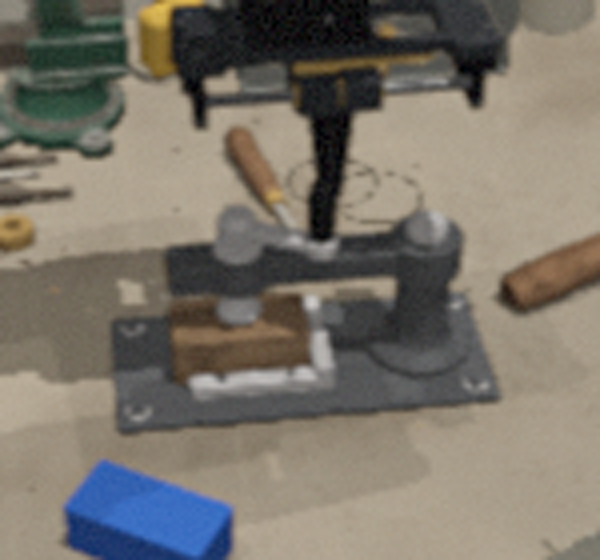

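The knob leads the finger as planned, and the crank now points past +x towards -y. I'll carry on round.

```bash
python3 -m pendant '[[-3,10,1,0],[-6,21,1,0],[-12,31,1,0],[-20,39,1,0],[-30,46,1,0],[-40,50,1,0],[-51,52,1,0],[-63,52,1,0]]' 1; python3 - <<'E'
from h import *
circ(range(-110,-200,-12),133)
E
```

```text
t: 17.55
eef_pos: [562.9, 88.2, 134.5]
tcp_rot: [3.134, -0.002, -0.019]
ft_force: [2.3, 2.8, 0.8]
opening: 0.004
pose [562.9  88.2 134.5] [ 3.134e+00 -2.000e-03 -1.900e-02] t 17.55
[-10, -3, 2, -0.0]
[-21, -8, 1, -0.0]
[-30, -15, 1, -0.0]
[-38, -23, 1, -0.0]
[-43, -33, 1, -0.0]
[-47, -44, 1, -0.0]
[-48, -56, 1, -0.0]
[-46, -67, 1, -0.0]
```

```bash
python3 -m pendant '[[-10,-3,1,0],[-21,-8,1,0],[-30,-15,1,0],[-38,-23,1,0],[-43,-33,1,0],[-47,-44,1,0],[-48,-56,1,0]]' 1; python3 - <<'E'
from h import *
circ(range(-186,-240,-6),132)
shot('wrist','w10.png');shot('side','s10.png')
a=cv2.imread('pics/s10.png')[120:240,190:310]; cv2.imwrite('pics/sc10.png',cv2.resize(a,None,fx=5,fy=5,interpolation=cv2.INTER_CUBIC))
E
```

```text
t: 18.42
eef_pos: [515.9, 145.8, 133.0]
tcp_rot: [3.134, -0.002, -0.019]
ft_force: [1.8, -3.2, -0.6]
opening: 0.006
pose [515.9 145.8 133. ] [ 3.134e+00 -2.000e-03 -1.900e-02] t 18.425
[1, -3, 1, -0.0]
[1, -9, 1, -0.0]
[3, -14, 1, -0.0]
[5, -20, 1, -0.0]
[7, -25, 1, -0.0]
[10, -30, 1, -0.0]
[14, -34, 1, -0.0]
[18, -38, 1, -0.0]
[22, -42, 1, -0.0]
```

View pics/w10.png

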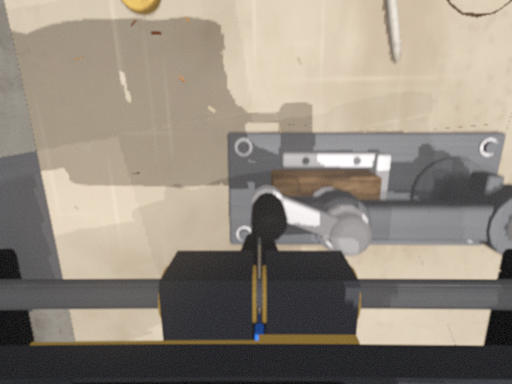

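View pics/sc10.png

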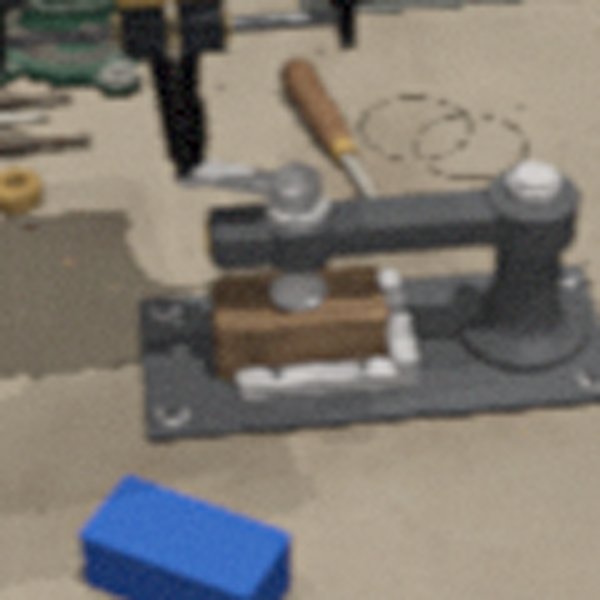

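The pad looks down on the block and no tab shows at the nose yet. I'll go in small increments from here.

```bash
python3 -m pendant '[[1,-3,1,0],[1,-9,1,0],[3,-14,1,0],[5,-20,1,0],[7,-25,1,0],[7,-25,1,0]]' 1; python3 - <<'E'
from h import *
circ(range(-216,-270,-6),131)
shot('wrist','w11.png');shot('side','s11.png')
a=cv2.imread('pics/s11.png')[120:240,190:310]; cv2.imwrite('pics/sc11.png',cv2.resize(a,None,fx=5,fy=5,interpolation=cv2.INTER_CUBIC))
a=cv2.imread('pics/w11.png')[100:280,160:460]; cv2.imwrite('pics/wc11.png',cv2.resize(a,None,fx=2.6,fy=2.6,interpolation=cv2.INTER_CUBIC))
E
```

```text
t: 19.27
eef_pos: [523.1, 171.7, 131.7]
tcp_rot: [3.134, -0.001, -0.017]
ft_force: [0.0, 0.4, -0.7]
opening: 0.006
pose [523.1 171.7 131.7] [ 3.134e+00 -1.000e-03 -1.700e-02] t 19.275
[4, -4, 1, 0.0]
[7, -8, 1, 0.0]
[11, -12, 1, 0.0]
[16, -16, 1, 0.0]
[20, -19, 1, 0.0]
[25, -22, 1, 0.0]
[31, -24, 1, 0.0]
[36, -26, 1, 0.0]
[42, -27, 1, 0.0]
```

View pics/wc11.png

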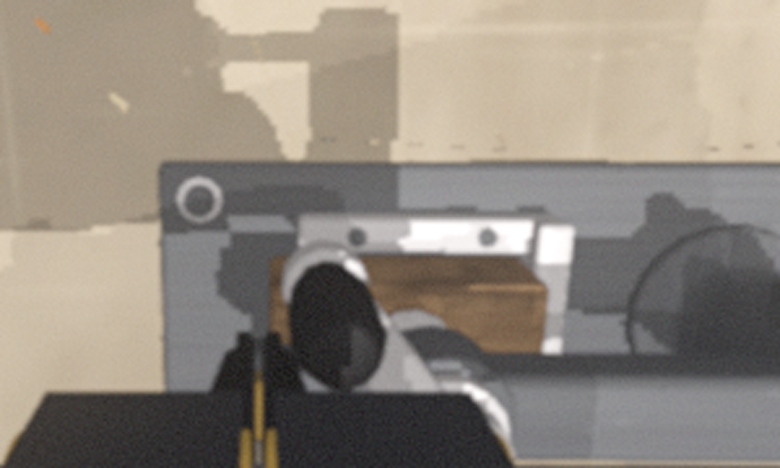

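View pics/sc11.png

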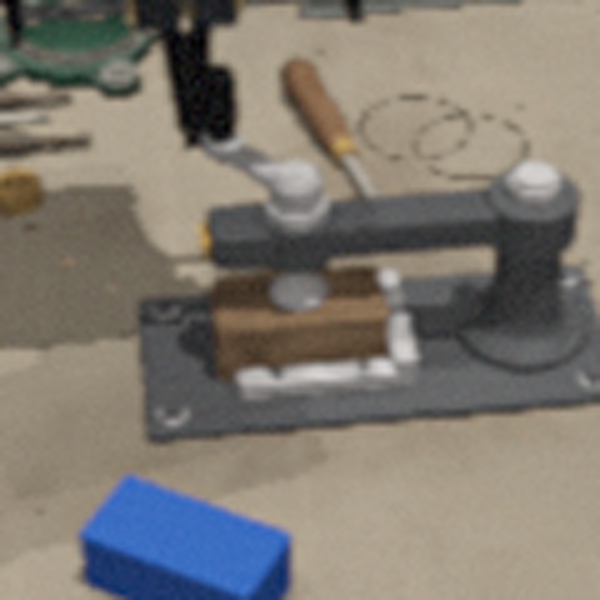

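The tab has started out, about 5 mm (side crop (207,240)). It needs about 6 mm more, roughly 50° of crank. I'll take 40° and look.

```bash
python3 -m pendant '[[4,-4,1,0],[7,-8,1,0],[11,-12,1,0],[16,-16,1,0],[20,-19,1,0],[25,-22,1,0],[31,-24,1,0],[31,-24,1,0]]' 1; python3 - <<'E'
from h import *
circ(range(-256,-290,-6),131)
shot('wrist','w12.png');shot('side','s12.png')
a=cv2.imread('pics/s12.png')[120:240,190:310]; cv2.imwrite('pics/sc12.png',cv2.resize(a,None,fx=5,fy=5,interpolation=cv2.INTER_CUBIC))
a=cv2.imread('pics/w12.png')[100:280,160:460]; cv2.imwrite('pics/wc12.png',cv2.resize(a,None,fx=2.6,fy=2.6,interpolation=cv2.INTER_CUBIC))
E
```

```text
t: 20.38
eef_pos: [555.2, 195.0, 130.6]
tcp_rot: [3.135, -0.002, -0.018]
ft_force: [-0.4, 0.4, 0.5]
opening: 0.001
pose [555.2 195.  130.6] [ 3.135e+00 -2.000e-03 -1.800e-02] t 20.375
[3, -1, 0, 0.0]
[8, -3, 0, 0.0]
[14, -3, 0, 0.0]
[20, -3, 0, 0.0]
[26, -3, 0, 0.0]
[31, -1, 0, 0.0]
```

View pics/wc12.png

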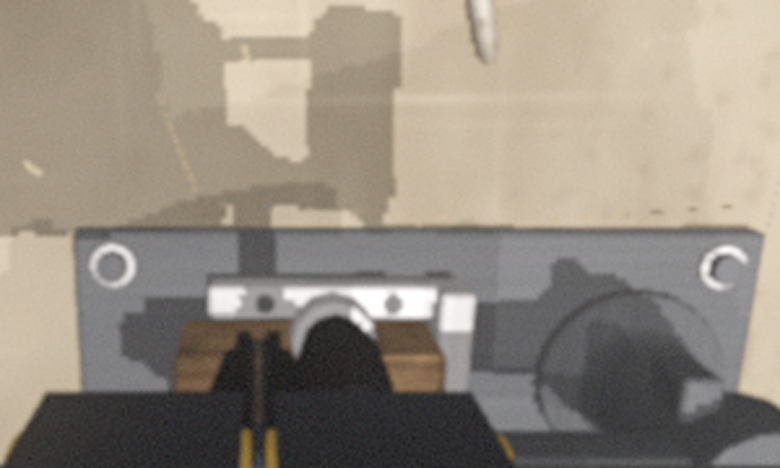

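View pics/sc12.png

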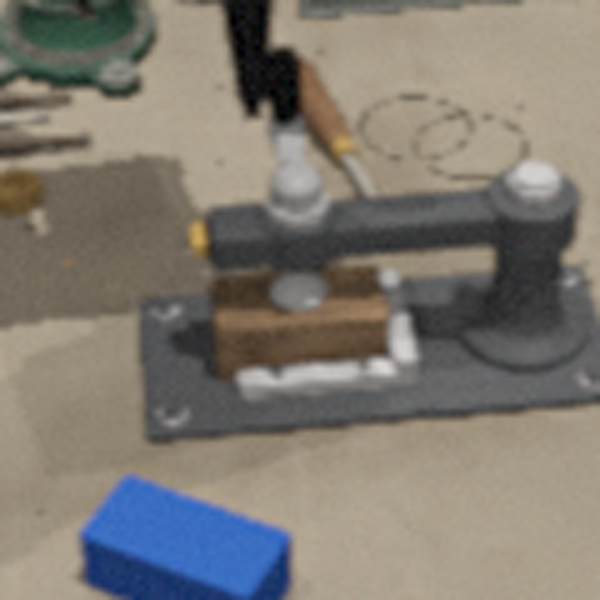

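The tab now shows about 10 mm (side crop x 189–210). I'll turn a touch more for margin, then withdraw to look closely.

```bash
python3 -m pendant '[[5,-2,0,0],[10,-3,0,0],[10,-3,0,0]]' 1; python3 -m pendant '[[-15,0,0,0],[-20,0,-40,0],[-40,20,-90,0],[-80,40,-90,0],[-100,50,-90,0],[-100,50,-90,0]]' 1; python3 - <<'E'
from h import *
shot('wrist','w13.png');shot('side','s13.png')
a=cv2.imread('pics/s13.png')[150:190,215:255]; cv2.imwrite('pics/sc13.png',cv2.resize(a,None,fx=14,fy=14,interpolation=cv2.INTER_CUBIC))
a=cv2.imread('pics/w13.png')
cv2.imwrite('pics/wc13.png',cv2.resize(a[90:240,250:510],None,fx=3,fy=3,interpolation=cv2.INTER_CUBIC))
E
```

```text
t: 20.85
eef_pos: [565.4, 197.8, 130.6]
tcp_rot: [3.135, -0.003, -0.018]
ft_force: [0.4, -0.6, -0.2]
opening: 0.003
t: 21.6
eef_pos: [462.8, 150.0, 221.2]
tcp_rot: [3.135, -0.003, -0.018]
ft_force: [0.6, -0.3, 0.2]
opening: 0.002
```

View pics/wc13.png

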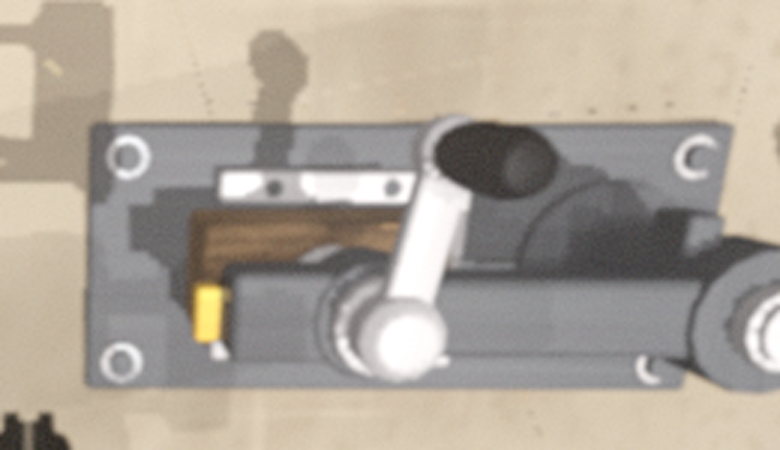

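View pics/sc13.png

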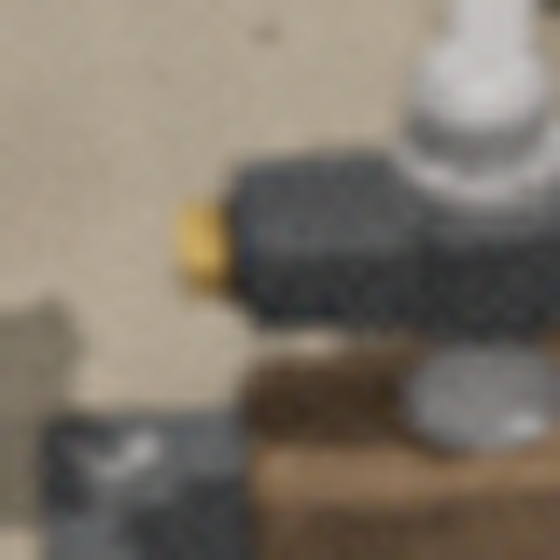

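The brass tab is out at the nose, wrist crop (194–224, 285–342), with a dark band beside the nose. I'll enlarge and measure it.

```bash
python3 - <<'E'
from h import *
p=shot('wrist')
a=p['pixels'][170:215,300:365][...,::-1]; cv2.imwrite('pics/wc14.png',cv2.resize(np.ascontiguousarray(a),None,fx=12,fy=12,interpolation=cv2.INTER_CUBIC))
print(p['pixels'][195,308:336].tolist())
th=-.02
for o in [(691.5,140.0)]:
  R=np.array([[np.cos(th),-np.sin(th)],[np.sin(th),np.cos(th)]])
  f=lambda x,y,z: pix(p,np.append(R@(x,y)+np.array(o),z)).round(1)
  print('nose top/bot edge',f(-165,0,98),f(-165,0,76),f(-165,15,98),f(-165,-15,98))
  for t in (8,10,12,14): print(t,'end top',f(-166-t,0,92),'bottom',f(-166-t,0,82),'line',f(-166-t+7,0,92),f(-166-t+9,0,92),'nose at 92',f(-165,0,92))
E
```

```text
[[138, 137, 139], [130, 128, 129], [115, 107, 103], [117, 97, 77], [158, 129, 70], [214, 182, 88], [253, 222, 114], [255, 239, 132], [255, 239, 128], [255, 241, 132], [255, 241, 132], [255, 235, 121], [242, 211, 115], [189, 163, 102], [123, 106, 81], [99, 88, 68], [94, 86, 81], [93, 93, 93], [110, 110, 111], [124, 123, 123], [133, 132, 135], [137, 136, 137], [139, 138, 140], [138, 135, 138], [139, 137, 138], [135, 136, 136], [138, 135, 137], [139, 137, 140]]
nose top/bot edge [324.1 198.7] [319.8 192.9] [325.1 183.2] [323.3 213.8]
8 end top [313.6 197. ] bottom [311.9 194.4] line [320.8 197.1] [322.9 197.1] nose at 92 [322.9 197.1]
10 end top [311.5 197. ] bottom [309.9 194.4] line [318.8 197.1] [320.8 197.1] nose at 92 [322.9 197.1]
12 end top [309.4 197. ] bottom [307.9 194.4] line [316.7 197.1] [318.8 197.1] nose at 92 [322.9 197.1]
14 end top [307.3 197. ] bottom [305.8 194.4] line [314.6 197.1] [316.7 197.1] nose at 92 [322.9 197.1]
```

View pics/wc14.png

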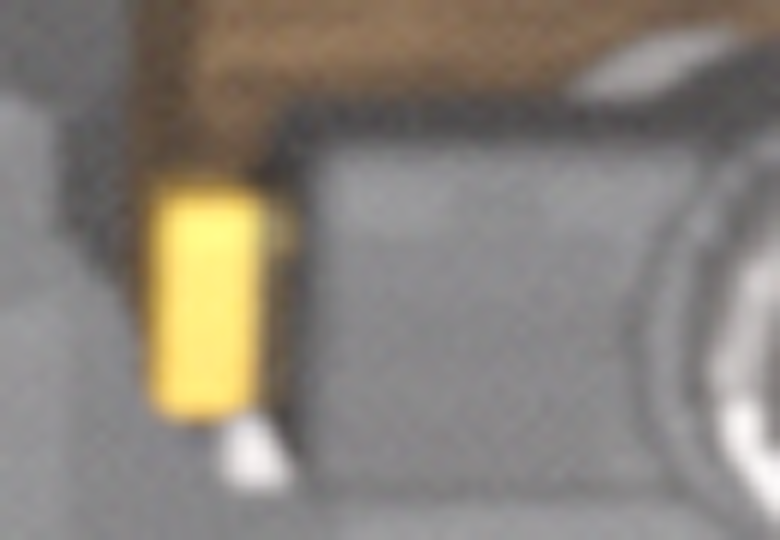

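```bash
python3 - <<'E'
from h import *
p=shot('wrist')
for uv,z in [((326.5,181.7),98),((325.5,211.3),98)]: print(onz(p,uv,z).round(1))
cv2.imwrite('pics/w15.png',p['pixels'][...,::-1])
q=shot('side','s15.png'); t=cv2.imread('pics/s15.png'); 
a=cv2.imread('pics/s6.png')[140:230,200:330];b=t[140:230,200:330]
cv2.imwrite('pics/cmp.png',cv2.resize(np.hstack([a,b]),None,fx=3,fy=3,interpolation=cv2.INTER_CUBIC))
s=env.state();print(s['t'],s['ft_force'])
E
```

```text
[528.2 159.8  98. ]
[528.4 130.9  98. ]
21.85 [-0.16001415 -0.14637301  0.07784378]
```

View pics/cmp.png

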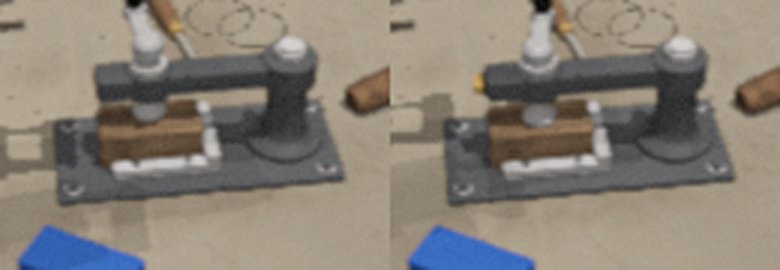

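View pics/s15.png

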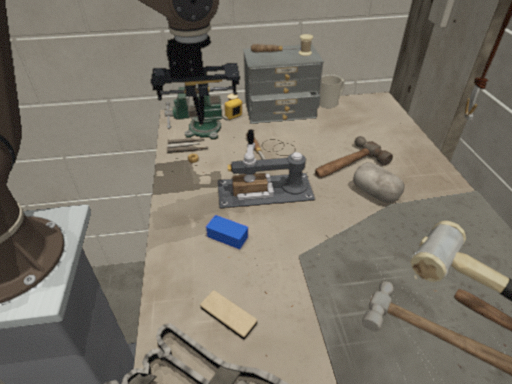

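The block is home, the arm is closed and unchanged, the tab is out at side (230,168), everything else is in place, and the robot is clear. I'll hand in.

```bash
python3 -c "
from cell import job
print(job.job_done())"
```

```text
the job is handed in; nothing more can be done
None
```

The block is clamped and the job is handed in, at about 22 s of the 72 s allowed.

- **Block:** I slid the brown block along its channel to the back stop. It stopped moving and the push force rose to about 10 N.
- **Arm:** I pushed the nose round to its stop, where it held still at about 20 N. The nose was in the same place after winding, to within about 2 mm.
- **Crank:** I wound it clockwise about one turn, pushing the knob from behind, until the tab came out.

**Last checks:**
- **Tab:** it measured about 10 to 11 mm out in the wrist picture, with the dark line clear of the nose. The predicted value from the crank angle was about 11 mm, so the two agree.
- **Block and other things:** the side view showed the block still flush against the stop, and the blue block, whetstone, washer former and edge tool looked undisturbed.
- **Robot:** it was clear of everything, with no force on the tool.

None of the checks failed. The 1 to 2 mm differences between camera estimates are within the calibration.

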